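# Wind the bench timer without letting it spin

### The arm

A 7-joint arm with a two-finger parallel gripper is mounted at the origin on a cart in front of the work surface, level with it; the furniture and walls round the work are solid. World frame = base frame: x ahead of the robot, y to its left, z up, the work surface at z = 0. Lengths are in m, angles in rad, forces in N, time in s.
With the tool pointing down it reaches from about 0.425 to 0.875 m from the base axis. Payload 4.7 kg.
Tool frame: the origin (TCP) lies where the fingers leave the gripper's body, on its centre line; the fingertips stand 70 mm ahead of it and the grasp point (between the pads) lies 51 mm ahead of it; z points along the fingers, y is the line along which they close (so a half turn about z gives the same grasp; the last joint's range is limited). The gripper opens to 87 mm and grips with 3 to 60 N. Pads are 19 mm wide; open, the fingers measure 117 mm over their backs; the gripper's body (75 mm by 190 mm) begins 51 mm behind the grasp point.
Start: joints at [-1.303, 0.321, -0.07, 1.45, 0.023, 1.371, -0.057], TCP at [0.163, 0.629, 0.292] pointing down, gripper open.
Joint ranges: [-2.86, 2.86], [-0.3, 2.09], [-1.38, 1.24], [0.06, 2.45], [-1.56, 4.7], [0.09, 2.05], [-2.69, 2.69]. Speed limits (rad/s): [2.57, 2.57, 3.14, 3.14, 3.14, 3.14, 3.14].

### API

Orientations are given as a rotation vector (axis times angle).
In Python, from bench import ctrl gives the robot as it stands.
- The arm moves only by the tool play_rows, never from a script. Its argument "increments" is a list that holds one entry, the list of rows, each a list of 7 numbers: the shift along the tool's x, y, z as a fraction of full scale, then the turn, a rotation vector about the tool's x, y, z as a fraction of full scale, then the gripper command: -1 is shut, 1 is fully open, values between are in proportion. A call has 1 to 8 rows; each row is the pose to reach, as a shift and turn from the pose commanded when the call began, along the tool's axes at that moment; what a row does not reach only later rows make up. Full scale, the value 1, is 0.1 m for a shift and 90 degrees for a turn. A row lasts 1/10 s, in which the tool goes at most 50 mm and 8.59 degrees, less where a joint would pass 70% of its speed; a pose out of reach is approached as far as the arm can. A call with a number of a shift or a turn outside -1 to 1 is refused whole. A call with a gripper value outside its range is refused whole. The fingers move at their own pace and stop on an object; "squeeze" is the grip in N (left out, the last holds). Time passes only in rows, so rows that repeat a pose let the fingers close. It gives the time, the measured TCP pose, the force, the opening and the grip force at its end, in the units of the state.
- ctrl.get_state(): the state, without advancing time (a new reading comes with each control period).
- ctrl.get_image(name): name is "scene" or "top"; returns the picture (420x560x3 uint8, red, green, blue); there is no depth.
- ctrl.get_calibration(name): a dict with "vertical_fov" (degrees; the focal length in pixels is half the picture's height over the tangent of half this angle, whatever the lens; pixels are square), "cx", "cy" (the principal point, pixels), "R" (3x3) and "t" (3): a world point X has camera coordinates R X + t. Camera axes: x right, y down, z forward; pixel columns grow to the right and rows downward; lengths in m; the calibration is good to about 2 mm. A picture is of the moment at which its call begins. get_calibration takes no time and is no camera call.
- ctrl.close_job(): hands the job in; it is judged then, once.
The state is a dict: "time": time; "joint_positions": joint angles; "qd": joint speeds; "joint_torque": joint torques, N m; "position": TCP position; "tool_rot": TCP orientation; "ft_force": force on the tool from outside, world axes, zero at the start; "torque": the same for the moment, N m; "grip_width": opening from 0.0 (shut) to 1.0 (fully open); "grip_force": force on a finger pad.
Only numpy, scipy, OpenCV 4.12 (cv2) and the standard library are available. Lean on these libraries where they do the work, as an engineer would, in place of code of your own. Each camera call takes 0.05 s, during which the arm holds its last target. There are 200 camera calls.

### The job

Set the free-standing bench timer for the glue-up: while pressing it down on the work board so that it neither spins nor slides, wind its stiff knob clockwise right to the stop, then turn the knob back until its pointer stands at the metal memory tab, and let go. Press firmly, but with less than 25 N, and leave the glue bottle, paint tin, car and track rubber where they are.

Things in the scene. Friction and masses are not known exactly. Their poses are not given: they have to be found in the camera images.
- work_board: Fixed plywood board 190 x 340 mm on low battens, standing over the tracks. Origin at its centre on the worktop (z=0); z up; its top face lies 21 mm above the origin. Long side along its y.
- timer: Loose round white wind-up timer, 96 mm across, 76 mm high with knob, about 0.18 kg, on four rubber feet 36 mm from its axis. Origin: centre of the underside, z up. Only friction keeps it in place: left to its own weight it turns with its knob; a steady downward push of some 12 to 18 N at the knob holds it; 25 N is too much. It is rigid (about 20 N per mm), so read the force. Shifting it 12 mm fails.
- timer_knob (a joint): Knob angle, rad, 0 to 2.0; grows clockwise seen from above, hard stop at 2.0. At 0 the pointer points along the timer's +x; at q it points at -q from there about z. Stiff: takes 0.15 N m either way and stays where left. Needs under 1.5 rad of winding from the start.
- pointer (a point): Point on the pointer's line, 40 mm from the knob's axis, 41 mm above the timer's underside. The pointer is a low black nose with a white line that sticks out past the skirt to 34 mm; a white line on the bar's top shows the same end.
- memory_tab (a point): Top centre of the small dark steel tab (11 mm radially, 6 mm wide) on the white ring round the knob, 40 mm from the knob's axis, 41 mm above the timer's underside; the only metal part on the ring. Marks the time to set. Coincides with the pointer point, seen from above, when the timer is set. It is stiff: leave it.
- memory_ring (a joint): Angle of the memory tab, rad, on the same scale and sense as the knob's: the timer is set when both joints read the same. It lies between 1.25 and 1.6.
- glue_bottle: Bystander: white glue bottle, 33 mm across, 84 mm high, standing on the board. Origin: centre of its underside.
- paint_tin: Bystander: small paint tin, 33 mm across, 28 mm high, on the board. Origin: centre of its underside.
- model_car: Bystander: model car 56 x 21 x 15 mm on the board. Origin: centre of its underside.
- track_rubber: Bystander: brown track cleaning block 24 x 60 x 18 mm on the board. Origin: centre of its underside.
- knob_grip (a point): On the knob's axis, 66 mm above the timer's underside, the height to grip. The black grip bar is 40 mm long (along this frame's x, +x is the pointer's end), 14 mm wide (y) and reaches from 44 to 76 mm above the timer's underside; it stands on a round skirt 56 mm across that turns with it.
Not all that is in view belongs to the job. There is more than one size of the timer; the one meant has the size given above.

How it is judged:
On the way:
1. the knob is wound clockwise to its stop (value of joint timer_knob above 1.93 rad), for 0.2 s.
At the end, for the whole second after the job is handed in: After winding to the stop: the pointer within 5 mm of the memory tab (measured 40 mm from the axis, about 0.125 rad), the timer standing flat, at rest and within 12 mm of where it stood, its tab too, so that it has not spun (horizontal distance between pointer and memory_tab below 0.005 m and distance of each of timer, memory_tab from where it was at the start of the episode below 0.012 m and angle between timer's own z axis and vertical below 0.05 rad and linear speed of timer below 0.01 m/s); the robot touches nothing.
It fails at once if the timer spins or slides: it or its memory tab comes more than 12 mm from where it stood (distance of any of timer, memory_tab from where it was at the start of the episode above 0.012 m).
It fails at once if the timer is pressed onto the board with more than 25 N (contact force between timer and work_board above 25 N).
It fails at once if a bystander is moved more than 15 mm (distance of any of glue_bottle, paint_tin, model_car, track_rubber from where it was at the start of the episode above 0.015 m).
It also fails if it takes over 58 s, if anything falls off the work surface, if the arm or the gripper's body presses on something with over 40 N, if the wrist force passes 120 N, or if a joint passes its speed limit or range.

## Working session

There is one attempt and no reset: what is moved stays moved. The work goes in short steps, Python scripts to look and compute and a tool call to move; the robot and the scene stay as the last step left them, time stands still between calls to the robot, and variables do not carry over. Pictures are saved under pics/ and viewed, at most 10 in all, crops included, and the job is handed in when it is done.

Besides the shell and the picture viewer there is one more tool, called after "Request:" by a JSON object that holds its "fn" and its "kwargs", one argument or row to a line. play_rows: Moves the arm, as the interface text tells. Shift numbers are shares of 0.1 m and turn numbers shares of 90 degrees, none past 1 either way. Its arguments: {"type":"object","properties":{"increments":{"type":"array"},"squeeze":{"type":"number"}},"required":["increments"]}

```bash
mkdir -p pics; cat > h.py <<'E'
import sys; sys.path.insert(0,'.')
import numpy as np, cv2
from bench import ctrl
def grab(n,f):
    im=ctrl.get_image(n)[:,:,::-1].copy(); cv2.imwrite('pics/'+f,im); return im
def K(n):
    c=ctrl.get_calibration(n); f=210/np.tan(np.radians(c['vertical_fov'])/2)
    return f,c['cx'],c['cy'],np.array(c['R']),np.array(c['t'])
def ray(n,u,v,z):
    f,cx,cy,R,t=K(n); o=-R.T@t; d=R.T@np.array([(u-cx)/f,(v-cy)/f,1]); return o+d*(z-o[2])/d[2]
def proj(n,X):
    f,cx,cy,R,t=K(n); p=R@np.array(X)+t; return np.array([cx+f*p[0]/p[2],cy+f*p[1]/p[2]])
E
python3 - <<'E'
from h import *
a=grab('scene','s0.png');b=grab('top','t0.png')
for n in('scene','top'): f,cx,cy,R,t=K(n); print(n,f,cx,cy,-R.T@t,R.tolist(),ctrl.get_calibration(n).keys())
print(ctrl.get_state())
E
```

```text
scene 453.4518129221823 280.2612951955283 207.49161611981611 [0.04565977 0.55398848 0.47956353] [[-0.8107257048652874, -0.5853776374592302, 0.007540095048013297], [-0.26589654096486903, 0.356720942629718, -0.8955719952032236], [0.521558108913667, -0.7280681222605584, -0.44485272661228437]] dict_keys(['vertical_fov', 'cx', 'cy', 'R', 't'])
top 507.44395911483855 279.41043553592056 217.13715609102192 [ 0.33166147 -0.06011332  1.32268188] [[0.02994232121209858, -0.9994314373872172, 0.015500302014891568], [-0.9911321479832821, -0.03169504685644307, -0.12904452424962956], [0.1294624371564079, -0.011498955034664205, -0.9915176505734197]] dict_keys(['vertical_fov', 'cx', 'cy', 'R', 't'])
{'time': 0.1, 'joint_positions': array([-1.30290908,  0.32177751, -0.07009628,  1.45152187,  0.02259487,
        1.37079403, -0.05691265]), 'qd': array([-0.00015648, -0.0013008 , -0.00074426, -0.00200077, -0.00066293,
       -0.00070494,  0.00081326]), 'joint_torque': array([ 2.75221475e-05, -4.92570412e+01, -4.05616164e-01, -3.13398921e+01,
       -6.42000418e-02,  3.93367920e-02,  6.30816180e-05]), 'position': array([0.16313804, 0.62882147, 0.29126789]), 'tool_rot': array([-3.97523764e-01, -3.11620350e+00,  2.68337721e-03]), 'ft_force': array([ 0.20820507, -0.75701389,  1.13581546]), 'torque': array([ 0.03388352, -0.02383183,  0.08270444]), 'grip_force': 0.0, 'grip_width': 1.0031237636771715}
```

View pics/s0.png

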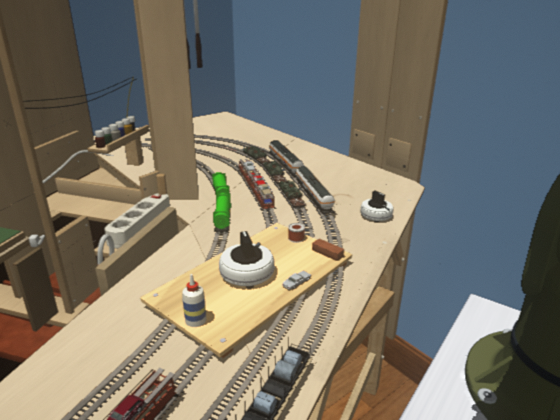

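View pics/t0.png

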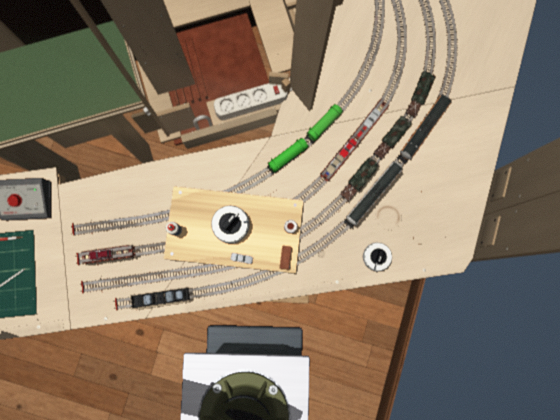

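The scene shows two timers. One is on the board (top ≈231,224; scene ≈246,262) and a smaller one is on the bare worktop (top ≈377,257; scene ≈377,207). I'll check the sizes and take a close crop.

```bash
python3 - <<'E'
from h import *
b=cv2.imread('pics/t0.png');a=cv2.imread('pics/s0.png')
A=cv2.resize(b[194:254,201:261],(400,400),interpolation=cv2.INTER_CUBIC)   # x6.667
B=cv2.resize(a[222:292,211:281],(400,400),interpolation=cv2.INTER_CUBIC)  # x5.714
cv2.imwrite('pics/c0.png',np.hstack([A,B]))
for n,(x0,y0,x1,y1),z in(('top',(205,200,257,250),.021+.03),('top',(355,235,400,280),.02)):
    c=b[y0:y1,x0:x1]; h=cv2.cvtColor(c,cv2.COLOR_BGR2HSV)
    m=((h[...,1]<40)&(h[...,2]>140)).astype(np.uint8)
    ct=max(cv2.findContours(m,0,1)[0],key=cv2.contourArea); (u,v),r=cv2.minEnclosingCircle(ct); u+=x0;v+=y0
    e=cv2.fitEllipse(ct); p=ray(n,u,v,z); q=ray(n,u+r,v,z); print(u,v,r,e,p,'diam',2*np.linalg.norm(q-p))
print(proj('top',[0,0,0]))
E
```

```text
229.6187343597412 223.63324546813965 18.497482299804688 ((24.139251708984375, 23.504196166992188), (34.873695373535156, 35.911582946777344), 20.699356079101562) [0.47719782 0.05004229 0.051     ] diam 0.09312796508734031
377.1969699859619 256.3106060028076 14.577961921691895 ((22.188989639282227, 21.045930862426758), (25.278470993041992, 26.803010940551758), 106.43490600585938) [ 0.4082697  -0.32957579  0.02      ] diam 0.07522730980128171
[243.18353377 416.25898542]
```

View pics/c0.png

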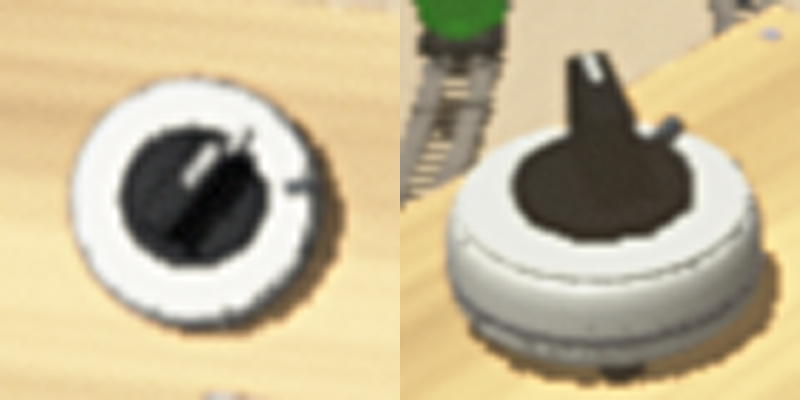

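The timer on the board measures about 94 mm against 75 mm for the other, so it is the one meant. In the crop, the pointer nose is at (240,140), the tab at (298,185) and the skirt centre at about (193,196).

```bash
python3 - <<'E'
from h import *
b=cv2.imread('pics/t0.png')
g=cv2.cvtColor(b,cv2.COLOR_BGR2GRAY)
m=(g[205:245,212:250]<110).astype(np.uint8)
n,l,s,c=cv2.connectedComponentsWithStats(m); print(s.tolist(),c.tolist())
P=lambda x,y,z=.062: ray('top',201+x/6.667-.4,194+y/6.667-.4,z)
C=P(193,196); T=P(298,185); N=P(240,137); S=ray('top',229.6,223.6,.055)
print(C,S)
for nm,p in(('tab',T),('nose',N)):
    d=(p-C)[:2]; print(nm,p,np.hypot(*d),np.arctan2(d[1],d[0]))
# scene view cross-check: tab crop (672,132)->, skirt centre (600,185)
Q=lambda x,y,z: ray('scene',211+(x-400)/5.714-.4,222+y/5.714-.4,z)
T2=Q(670,132,.062);C2=Q(603,187,.063);print('scene tab',T2,'centre',C2,np.hypot(*(T2-C2)[:2]),np.arctan2(*(T2-C2)[1::-1]))
b1=Q(587,70,.097);print('bar top white',b1,(b1-C2))
s=ctrl.get_state();from scipy.spatial.transform import Rotation as Ro
print(Ro.from_rotvec(s['tool_rot']).as_matrix().round(4))
E
```

```text
[[0, 0, 38, 40, 1087], [7, 8, 22, 21, 327], [16, 8, 22, 31, 106]] [[17.540018399264028, 19.053357865685374], [17.394495412844037, 18.4434250764526], [31.754716981132077, 27.339622641509433]]
[0.47752827 0.04933241 0.062     ] [0.47682254 0.04974634 0.055     ]
tab [0.48292826 0.01020696 0.062     ] 0.03949632975636902 -1.4336454671727978
nose [0.50038438 0.03266283 0.062     ] 0.02828915976935421 -0.6301386232613122
scene tab [0.48020018 0.01474722 0.062     ] centre [0.47554595 0.05283099 0.063     ] 0.03836710634206788 -1.4491891359517626
bar top white [0.48559394 0.0467615  0.097     ] [ 0.01004799 -0.00606948  0.034     ]
[[-9.68e-01  2.51e-01 -4.00e-04]
 [ 2.51e-01  9.68e-01 -1.70e-03]
 [-1.00e-04 -1.70e-03 -1.00e+00]]
```

Request:
{"fn": "play_rows", "kwargs": {
  "increments": [
    [[-0.35,-0.3,0,0,0,0,1],[-0.7,-0.6,0,0,0,0,1],[-1,-0.9,0,0,0,0,1],[-1,-0.9,0,0,0,0,1]]
  ]
}}

```text
time: 0.5
position: [0.2428, 0.5117, 0.2922]
tool_rot: [0.412, 3.112, -0.004]
ft_force: [-0.1, 0.0, -0.1]
grip_width: 1.002
grip_force: 0.0
```

Request:
{"fn": "play_rows", "kwargs": {
  "increments": [
    [[-0.35,-0.35,0,0,0,0,1],[-0.7,-0.7,0,0,0,0,1],[-1,-1,0,0,0,0,1],[-1,-1,0,0,0,0,1]]
  ]
}}

```text
time: 0.9
position: [0.3132, 0.3898, 0.2923]
tool_rot: [0.412, 3.113, -0.003]
ft_force: [0.5, -0.0, -0.1]
grip_width: 0.998
grip_force: 0.0
```

Request:
{"fn": "play_rows", "kwargs": {
  "increments": [
    [[-0.35,-0.35,0,0,0,0,1],[-0.7,-0.7,0,0,0,0,1],[-1,-1,0,0,0,0,1],[-1,-1,0,0,0,0,1]]
  ]
}}

```text
time: 1.3
position: [0.3839, 0.2683, 0.2924]
tool_rot: [0.412, 3.113, -0.002]
ft_force: [-0.1, -0.6, -0.6]
grip_width: 1.0
grip_force: 0.0
```

Request:
{"fn": "play_rows", "kwargs": {
  "increments": [
    [[-0.35,-0.35,0,0,0,0,1],[-0.7,-0.7,0,0,0,0,1],[-1,-1,0,0,0,0,1],[-1,-1,0,0,0,0,1]]
  ]
}}

```text
time: 1.7
position: [0.455, 0.1466, 0.2925]
tool_rot: [0.411, 3.113, -0.002]
ft_force: [0.7, 0.8, -0.1]
grip_width: 1.0
grip_force: 0.0
```

Request:
{"fn": "play_rows", "kwargs": {
  "increments": [
    [[-0.23,-0.44,0.4,0,0,0.09,1],[-0.455,-0.88,0.8,0,0,0.215,1],[-0.455,-0.88,0.8,0,0,0.215,1],[-0.455,-0.88,0.8,0,0,0.215,1],[-0.455,-0.88,0.8,0,0,0.215,1]]
  ]
}}

```text
time: 2.2
position: [0.4743, 0.0564, 0.2121]
tool_rot: [-0.913, -3.005, -0.0]
ft_force: [0.6, 1.3, 0.5]
grip_width: 0.998
grip_force: 0.0
```

```bash
python3 - <<'E'
from h import *
a=grab('scene','s1.png');b=grab('top','t1.png')
A=cv2.resize(a[150:300,170:320],(400,400),interpolation=cv2.INTER_CUBIC);B=cv2.resize(b[179:279,181:281],(400,400),interpolation=cv2.INTER_CUBIC)
cv2.imwrite('pics/c1.png',np.hstack([A,B]))
s=ctrl.get_state();print(s['position'],s['tool_rot'],s['ft_force'],s['joint_positions'])
E
```

```text
[0.47482715 0.05711235 0.2130785 ] [9.09908099e-01 3.00596505e+00 2.19246660e-03] [-0.33635974  0.8161616  -0.07364939] [-6.60382912e-01 -1.00906268e-03  4.89225395e-01  1.98317670e+00
 -3.89413019e-04  1.15784949e+00  8.11929421e-01]
```

View pics/c1.png

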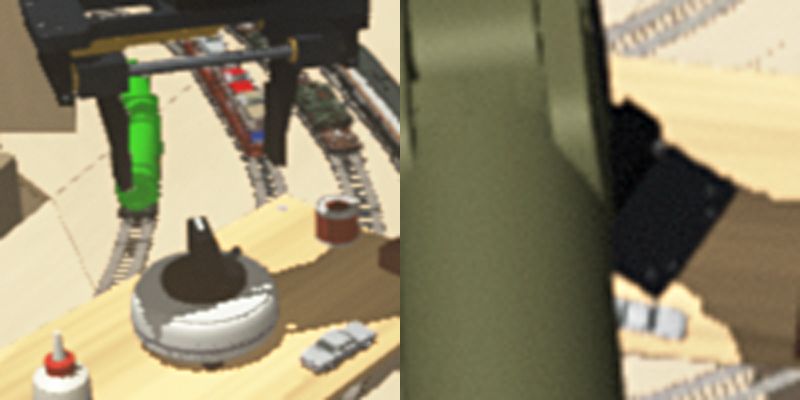

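Request:
{"fn": "play_rows", "kwargs": {
  "increments": [
    [[0,0,0.1,0,0,0,1],[0,0,0.1,0,0,0,1],[0,0,0.1,0,0,0,1]]
  ]
}}

```text
time: 2.6
position: [0.4742, 0.0552, 0.2021]
tool_rot: [-0.914, -3.005, 0.0]
ft_force: [-0.7, 0.1, 0.4]
grip_width: 0.997
grip_force: 0.0
```

```bash
python3 - <<'E'
from h import *
for i in range(3):
    ctrl.get_image('top'); s=ctrl.get_state();print(s['position'],s['tool_rot'],s['ft_force'],s['qd'].round(3))
E
```

```text
[0.47439594 0.05507976 0.2023061 ] [9.14399022e-01 3.00555846e+00 1.91513646e-04] [ 1.14336711  0.51143308 -0.6001065 ] [ 0.004 -0.004  0.004 -0.004  0.     0.    -0.   ]
[0.47448447 0.05492986 0.2023888 ] [9.14924173e-01 3.00525073e+00 3.71642500e-04] [0.45489132 1.13040367 1.20202915] [ 0.003 -0.002  0.002 -0.003  0.001  0.001 -0.   ]
[0.47454967 0.05484968 0.20246241] [9.15129378e-01 3.00504078e+00 5.56164672e-04] [-0.36111624  0.2230674  -0.23490317] [ 0.001 -0.     0.001 -0.001 -0.     0.002  0.001]
```

Request:
{"fn": "play_rows", "kwargs": {
  "increments": [
    [[0,0,0.2,0,0,0,1],[0,0,0.3,0,0,0,1],[0,0,0.3,0,0,0,1],[0,0,0.3,0,0,0,1],[0,0,0.3,0,0,0,1],[0,0,0.3,0,0,0,1],[0,0,0.3,0,0,0,1],[0,0,0.3,0,0,0,1]]
  ]
}}

```text
time: 3.55
position: [0.4746, 0.0547, 0.1725]
tool_rot: [0.915, 3.005, 0.001]
ft_force: [-0.6, -0.1, 0.0]
grip_width: 1.001
grip_force: 0.0
```

Request:
{"fn": "play_rows", "kwargs": {
  "increments": [
    [[-0.047,-0.027,0.1,0,0,0,1],[-0.047,-0.027,0.2,0,0,0,1],[-0.047,-0.027,0.3,0,0,0,1],[-0.047,-0.027,0.34,0,0,0,1],[-0.047,-0.027,0.34,0,0,0,1],[-0.047,-0.027,0.34,0,0,0,1]]
  ]
}}

```text
time: 4.15
position: [0.4769, 0.0498, 0.1382]
tool_rot: [-0.916, -3.005, 0.0]
ft_force: [0.5, 0.0, 0.5]
grip_width: 1.005
grip_force: 0.0
```

```bash
python3 - <<'E'
from h import *
a=grab('scene','s2.png')
cv2.imwrite('pics/c2.png',cv2.resize(a[190:300,180:310],(780,600),interpolation=cv2.INTER_CUBIC))
s=ctrl.get_state();print(s['position'],s['tool_rot'],s['ft_force'],s['joint_positions'])
E
```

```text
[0.47705451 0.04985853 0.13844091] [9.15414766e-01 3.00490506e+00 3.31581872e-04] [-0.19933541  0.23338684  0.28564135] [-0.63886721  0.09959921  0.5043374   2.05700173 -0.057275    0.99767109
  0.87381333]
```

View pics/c2.png

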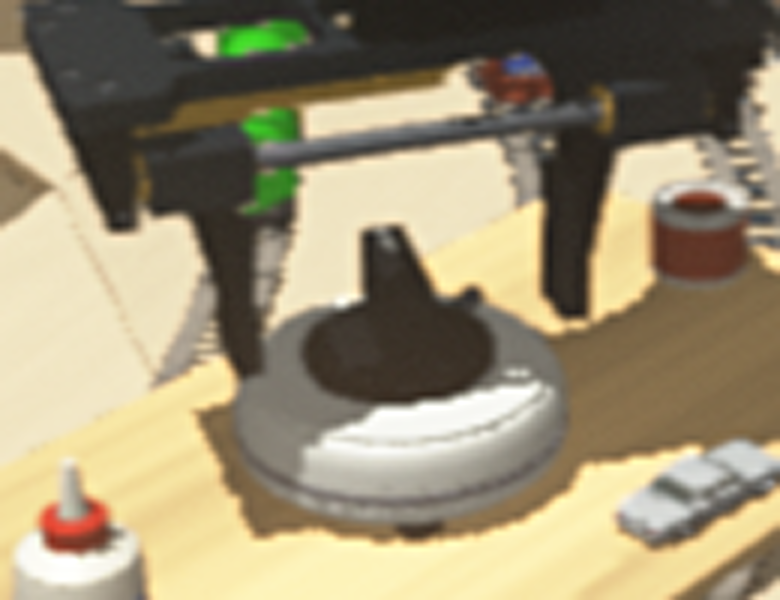

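The fingertips at (250,375) and (568,315) straddle the bar, and their midpoint (409,345) is close to the skirt centre (398,350). I'll close gently.

Request:
{"fn": "play_rows", "kwargs": {
  "increments": [
    [[0,0,0,0,0,0,-0.4],[0,0,0,0,0,0,-0.5],[0,0,0,0,0,0,-0.6],[0,0,0,0,0,0,-0.7],[0,0,0,0,0,0,-0.8],[0,0,0,0,0,0,-1],[0,0,0,0,0,0,-1],[0,0,0,0,0,0,-1]]
  ],
  "squeeze": 5
}}

```text
time: 5.0
position: [0.4769, 0.0498, 0.1383]
tool_rot: [0.916, 3.005, 0.0]
ft_force: [0.3, -0.6, -1.1]
grip_width: 0.356
grip_force: 0.0
```

Request:
{"fn": "play_rows", "kwargs": {
  "increments": [
    [[0,0,0,0,0,0,-1],[0,0,0,0,0,0,-1],[0,0,0,0,0,0,-1],[0,0,0,0,0,0,-1],[0,0,0,0,0,0,-1],[0,0,0,0,0,0,-1]]
  ]
}}

```text
time: 5.6
position: [0.4771, 0.0501, 0.1384]
tool_rot: [0.915, 3.005, 0.001]
ft_force: [1.2, 1.3, 0.6]
grip_width: 0.16
grip_force: 5.0
```

The opening of 0.16 × 87 ≈ 14 mm matches the bar width. I'll firm up the grip and press down in small steps.

Request:
{"fn": "play_rows", "kwargs": {
  "increments": [
    [[0,0,0,0,0,0,-1],[0,0,0,0,0,0,-1],[0,0,0.002,0,0,0,-1],[0,0,0.004,0,0,0,-1],[0,0,0.004,0,0,0,-1],[0,0,0.004,0,0,0,-1]]
  ],
  "squeeze": 50
}}

```text
time: 6.2
position: [0.4771, 0.0501, 0.1384]
tool_rot: [0.915, 3.005, 0.001]
ft_force: [-0.0, 3.5, 4.1]
grip_width: 0.157
grip_force: 50.0
```

Request:
{"fn": "play_rows", "kwargs": {
  "increments": [
    [[0,0,0.002,0,0,0,-1],[0,0,0.004,0,0,0,-1],[0,0,0.004,0,0,0,-1],[0,0,0.004,0,0,0,-1]]
  ]
}}

```text
time: 6.6
position: [0.4771, 0.0501, 0.1383]
tool_rot: [0.915, 3.005, 0.001]
ft_force: [-1.4, 2.2, 8.1]
grip_width: 0.156
grip_force: 50.0
```

Request:
{"fn": "play_rows", "kwargs": {
  "increments": [
    [[0,0,0.003,0,0,0,-1],[0,0,0.006,0,0,0,-1],[0,0,0.006,0,0,0,-1],[0,0,0.006,0,0,0,-1]]
  ]
}}

```text
time: 7.0
position: [0.4772, 0.0501, 0.1383]
tool_rot: [-0.916, -3.005, -0.002]
ft_force: [-3.8, 2.4, 12.5]
grip_width: 0.156
grip_force: 50.0
```

```bash
python3 - <<'E'
from h import *
for i in range(5):
    ctrl.get_image('top'); s=ctrl.get_state();print(s['position'],s['ft_force'].round(1),s['torque'].round(2))
E
```

```text
[0.47719802 0.05008651 0.13830036] [-4.   2.5 12.9] [ 0.39  0.68 -0.02]
[0.47718925 0.05007439 0.13828496] [-3.2  2.2 13.4] [0.38 0.7  0.04]
[0.4771951  0.05009608 0.13830115] [-3.3  2.9 12.3] [0.4  0.72 0.02]
[0.47715518 0.05009654 0.13825572] [-3.   2.  13.4] [ 0.44  0.62 -0.  ]
[0.47717862 0.05007729 0.1382967 ] [-3.6  2.8 12.7] [0.39 0.7  0.  ]
```

About 13 N, steady. Now I'll wind clockwise (+ about tool z), starting with a short turn.

Request:
{"fn": "play_rows", "kwargs": {
  "increments": [
    [[0,0,0,0,0,0.04,-1],[0,0,0,0,0,0.08,-1],[0,0,0,0,0,0.12,-1],[0,0,0,0,0,0.16,-1],[0,0,0,0,0,0.2,-1],[0,0,0,0,0,0.2,-1]]
  ]
}}

```text
time: 7.85
position: [0.4772, 0.0501, 0.1383]
tool_rot: [-1.376, -2.824, -0.002]
ft_force: [-3.3, 2.9, 12.7]
grip_width: 0.156
grip_force: 50.0
```

```bash
cat > st.py <<'E'
from h import *
P=[];F=[];T=[]
for i in range(3):
    ctrl.get_image('top'); s=ctrl.get_state();P.append(s['position']);F.append(s['ft_force']);T.append(s['torque'])
r=s['tool_rot']; ya=2*np.arctan2(r[1],r[0]); ptr=(ya+np.pi)%(2*np.pi)-np.pi-np.pi
print(s['time'],np.mean(P,0).round(4),np.mean(F,0).round(1),np.mean(T,0).round(2),'pointer', (ptr+np.pi)%(2*np.pi)-np.pi)
E
python3 st.py
```

```text
8.0 [0.4772 0.0501 0.1383] [-3.2  2.4 13. ] [ 0.37  0.68 -0.11] pointer -0.9059837002748621
```

Request:
{"fn": "play_rows", "kwargs": {
  "increments": [
    [[0,0,0,0,0,0.04,-1],[0,0,0,0,0,0.08,-1],[0,0,0,0,0,0.12,-1],[0,0,0,0,0,0.16,-1],[0,0,0,0,0,0.2,-1],[0,0,0,0,0,0.25,-1],[0,0,0,0,0,0.3,-1],[0,0,0,0,0,0.3,-1]]
  ]
}}

```text
time: 8.8
position: [0.4772, 0.0501, 0.1383]
tool_rot: [-1.997, -2.424, -0.002]
ft_force: [-3.0, 2.3, 13.2]
grip_width: 0.156
grip_force: 50.0
```

```bash
python3 st.py
```

```text
8.95 [0.4772 0.0501 0.1383] [-3.   1.8 12.5] [ 0.34  0.73 -0.16] pointer -1.3773545637589972
```

Request:
{"fn": "play_rows", "kwargs": {
  "increments": [
    [[0,0,0,0,0,0.04,-1],[0,0,0,0,0,0.08,-1],[0,0,0,0,0,0.12,-1],[0,0,0,0,0,0.16,-1],[0,0,0,0,0,0.2,-1],[0,0,0,0,0,0.24,-1],[0,0,0,0,0,0.24,-1]]
  ]
}}

```text
time: 9.65
position: [0.4772, 0.0501, 0.1383]
tool_rot: [-2.416, -2.007, -0.001]
ft_force: [-3.2, 2.0, 12.9]
grip_width: 0.155
grip_force: 50.0
```

```bash
python3 st.py; python3 - <<'E'
from h import *
a=grab('scene','s3.png')
cv2.imwrite('pics/c3.png',cv2.resize(a[190:300,180:310],(780,600),interpolation=cv2.INTER_CUBIC))
E
```

```text
9.8 [0.4772 0.0501 0.1383] [-2.5  2.6 13.4] [ 0.32  0.75 -0.1 ] pointer -1.7541880421726388
```

View pics/c3.png

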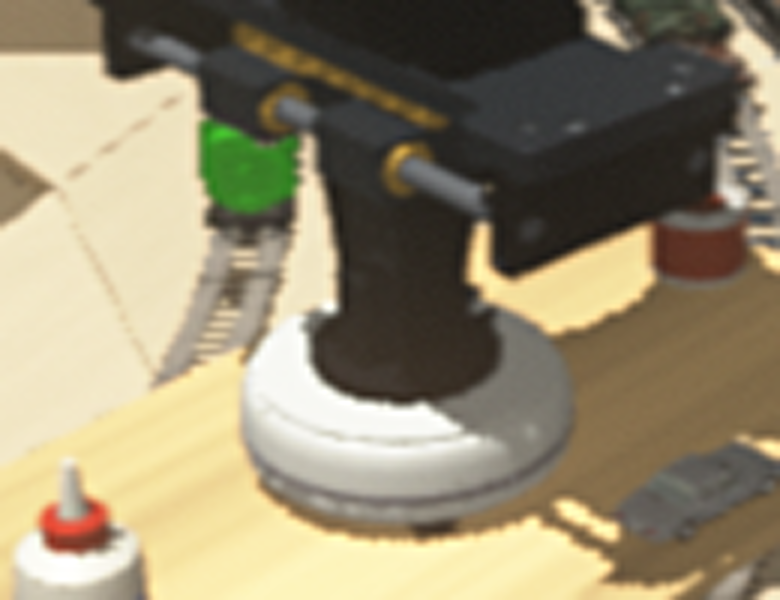

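The timer has shifted only about 2–3 mm: the foot went from (420,530) to (435,525) in the crop, and the skirt centre from x≈398 to x≈405. I'll press slightly harder and wind on toward the stop.

Request:
{"fn": "play_rows", "kwargs": {
  "increments": [
    [[0,0,0.002,0,0,0,-1],[0,0,0.002,0,0,0.03,-1],[0,0,0.002,0,0,0.06,-1],[0,0,0.002,0,0,0.09,-1],[0,0,0.002,0,0,0.09,-1]]
  ]
}}

```text
time: 10.35
position: [0.4773, 0.0501, 0.1383]
tool_rot: [-2.551, -1.832, -0.001]
ft_force: [-3.6, 2.5, 15.1]
grip_width: 0.156
grip_force: 50.0
```

```bash
python3 st.py
```

```text
10.5 [0.4773 0.0501 0.1383] [-3.7  2.  15.1] [ 0.28  0.94 -0.04] pointer -1.8952892283125324
```

Request:
{"fn": "play_rows", "kwargs": {
  "increments": [
    [[0,0,0,0,0,0.03,-1],[0,0,0,0,0,0.06,-1],[0,0,0,0,0,0.06,-1]]
  ]
}}

```text
time: 10.8
position: [0.4778, 0.0497, 0.1383]
tool_rot: [2.634, 1.711, 0.003]
ft_force: [-1.3, 0.9, 13.3]
grip_width: 0.156
grip_force: 50.0
```

```bash
python3 st.py; python3 - <<'E'
from h import *
a=cv2.imread('pics/s3.png');b=grab('scene','s4.png')
# timer's drift: optical shift of its lower edge patch (feet, rim)
p=a[260:283,220:268]; r=cv2.matchTemplate(b[252:291,212:276],p,cv2.TM_CCOEFF_NORMED); print(cv2.minMaxLoc(r))
E
```

```text
10.95 [0.4778 0.0497 0.1383] [-1.9  1.  13. ] [0.12 0.54 0.13] pointer -1.98919747456448
(-0.1702507585287094, 0.9298239946365356, (0, 16), (8, 8))
```

```bash
python3 - <<'E'
from h import *
a=cv2.imread('pics/s3.png');b=cv2.imread('pics/s4.png')
c=lambda i:cv2.resize(i[228:293,210:285],(400,347),interpolation=cv2.INTER_CUBIC)
cv2.imwrite('pics/c4.png',np.hstack([c(a),c(b)]))
E
```

```text
(no output)
```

View pics/c4.png

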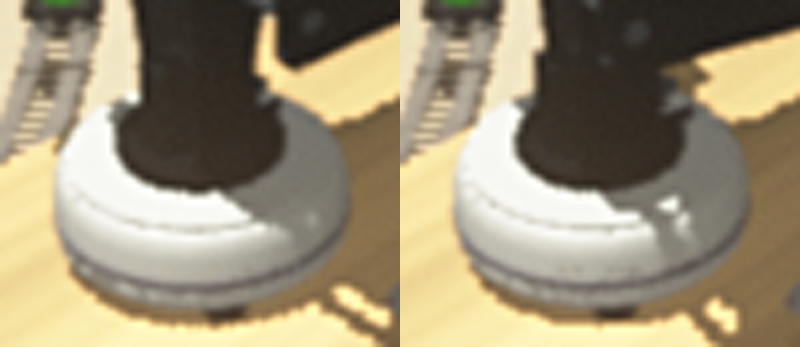

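The foot moved from (227,310) to (217,310) in the crop, while the tool shifted about 0.6 mm. So the timer itself turned slightly clockwise against the stop, by about 0.07 rad (well within limits), and the stop has been reached. The tab shows at about (675,100) in the right-hand crop. I'll estimate its current angle and turn back.

```bash
python3 - <<'E'
from h import *
C=np.array([.4775,.0499])
for u,v in((210+273/5.333,228+98/5.333),(210+278/5.333,228+102/5.333)):
    T=ray('scene',u-.4,v-.4,.062); d=T[:2]-C; print(T,np.hypot(*d),np.arctan2(d[1],d[0]))
C2=ray('scene',210+200/5.333-.4,228+138/5.333-.4,.063);d=T-C2;print(C2,np.hypot(*d[:2]),np.arctan2(d[1],d[0]))
E
```

```text
[0.47333345 0.01506658 0.062     ] 0.03508172015925161 -1.6898443547671553
[0.47044344 0.01608241 0.062     ] 0.034545973536456845 -1.7765099832888323
[0.47593706 0.04974899 0.063     ] 0.03411185095550785 -1.7325479388108953
```

```bash
python3 - <<'E'
from h import *
C=np.array([.4775,.0499])
for nm,r,a in(('tab',.04,-1.35),('tab',.04,-1.44),('tab',.04,-1.52),('tab',.04,-1.6),('nose',.034,-1.9),('nose',.034,-1.99)):
    u=proj('scene',[C[0]+r*np.cos(a),C[1]+r*np.sin(a),.062]); print(nm,a,u.round(1),((u+.4-[210,228])*5.333).round())
b=cv2.imread('pics/s4.png')
c=cv2.resize(b[235:260,245:280],(784,560),interpolation=cv2.INTER_CUBIC)
cv2.imwrite('pics/c5.png',cv2.convertScaleAbs(c,alpha=1.8,beta=10))
E
```

```text
tab -1.35 [256.5 242.8] [250.  81.]
tab -1.44 [258.3 243.2] [260.  83.]
tab -1.52 [259.8 243.7] [268.  86.]
tab -1.6 [261.2 244.2] [275.  89.]
nose -1.9 [262.9 247.8] [284. 108.]
nose -1.99 [263.8 248.6] [289. 112.]
```

View pics/c5.png

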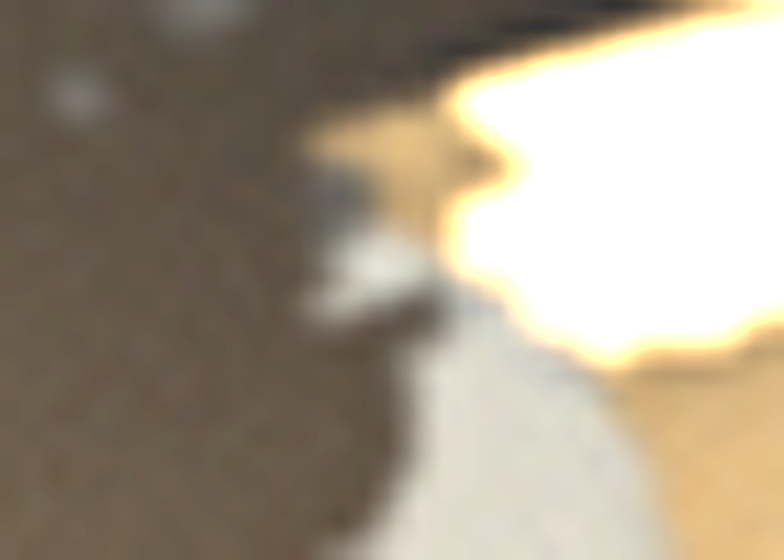

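The tab's bluish end is at (340,190) in the crop and the nose tip at (435,300). The nose matches the pointer at -1.99, and the tab is at about -1.48 rad. I'll turn back about 0.52 rad.

Request:
{"fn": "play_rows", "kwargs": {
  "increments": [
    [[0,0,0.001,0,0,-0.04,-1],[0,0,0.001,0,0,-0.08,-1],[0,0,0.001,0,0,-0.13,-1],[0,0,0.001,0,0,-0.18,-1],[0,0,0.001,0,0,-0.23,-1],[0,0,0.001,0,0,-0.28,-1],[0,0,0.001,0,0,-0.33,-1],[0,0,0.001,0,0,-0.33,-1]]
  ]
}}

```text
time: 11.8
position: [0.4778, 0.0497, 0.1383]
tool_rot: [2.106, 2.33, 0.003]
ft_force: [-1.9, 0.8, 13.0]
grip_width: 0.154
grip_force: 50.0
```

```bash
python3 st.py
```

```text
11.95 [0.4778 0.0497 0.1383] [-2.   0.9 13.7] [0.12 0.58 0.15] pointer -1.470778978183807
```

Request:
{"fn": "play_rows", "kwargs": {
  "increments": [
    [[0,0,-0.006,0,0,0,-1],[0,0,-0.012,0,0,0,-1],[0,0,-0.012,0,0,0,-1],[0,0,-0.012,0,0,0,0],[0,0,-0.012,0,0,0,0],[0,0,-0.012,0,0,0,0.4],[0,0,-0.012,0,0,0,0.4],[0,0,-0.012,0,0,0,0.4]]
  ]
}}

```text
time: 12.75
position: [0.4765, 0.0496, 0.1375]
tool_rot: [-2.108, -2.329, 0.001]
ft_force: [-0.1, -0.6, 0.0]
grip_width: 0.526
grip_force: 0.0
```

Request:
{"fn": "play_rows", "kwargs": {
  "increments": [
    [[0,0,0,0,0,0,0.4],[0,0,0,0,0,0,0.4],[0,0,-0.2,0,0,0,0.4],[0,0,-0.4,0,0,0,0.4],[0,0,-0.7,0,0,0,0.4],[0,0,-1,0,0,0,0.4],[0,0,-1,0,0,0,0.4]]
  ]
}}

```text
time: 13.45
position: [0.4792, 0.0501, 0.2419]
tool_rot: [2.106, 2.327, 0.011]
ft_force: [0.8, 0.5, 0.5]
grip_width: 0.702
grip_force: 0.0
```

```bash
python3 - <<'E'
from h import *
a=cv2.imread('pics/s0.png');b=grab('scene','s5.png')
c=lambda i:cv2.resize(i[225:290,210:285],(400,347),interpolation=cv2.INTER_CUBIC)
cv2.imwrite('pics/c6.png',np.hstack([c(a),c(b)]))
s=ctrl.get_state();print(s['position'],s['tool_rot'],s['ft_force'],s['grip_width'])
E
```

```text
[0.47808344 0.04999557 0.23974884] [2.10662039 2.32798539 0.00658493] [-0.223304   -1.17300355 -0.12818363] 0.6998283722922972
```

View pics/c6.png

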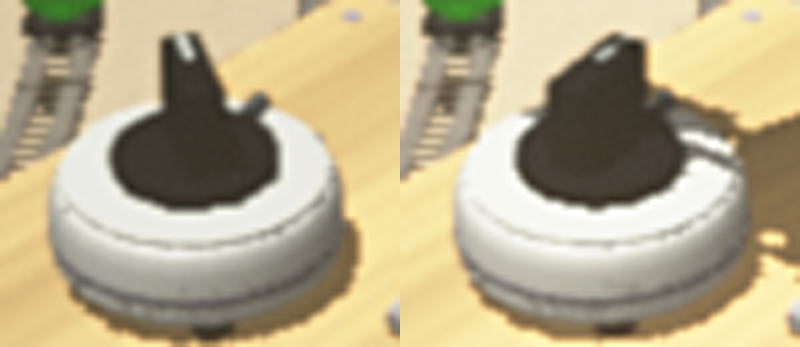

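Request:
{"fn": "play_rows", "kwargs": {
  "increments": [
    [[0.4,0,-0.2,0,0,0,0.4],[0.8,0,-0.3,0,0,0,0.4],[1,0,-0.3,0,0,0,0.4]]
  ]
}}

```text
time: 13.8
position: [0.4663, 0.153, 0.268]
tool_rot: [-2.103, -2.333, -0.003]
ft_force: [0.1, 0.2, 0.8]
grip_width: 0.701
grip_force: 0.0
```

Request:
{"fn": "play_rows", "kwargs": {
  "increments": [
    [[0.4,0,0,0,0,0,0.4],[0.8,0,0,0,0,0,0.4],[1,0,0,0,0,0,0.4],[1,0,0,0,0,0,0.4]]
  ]
}}

```text
time: 14.2
position: [0.4552, 0.2523, 0.2659]
tool_rot: [-2.1, -2.335, 0.004]
ft_force: [0.4, -1.1, -0.2]
grip_width: 0.703
grip_force: 0.0
```

Request:
{"fn": "play_rows", "kwargs": {
  "increments": [
    [[0.4,0,0,0,0,0,0.4],[0.8,0,0,0,0,0,0.4],[1,0,0,0,0,0,0.4],[1,0,0,0,0,0,0.4],[1,0,0,0,0,0,0.4]]
  ]
}}

```text
time: 14.7
position: [0.4475, 0.3466, 0.267]
tool_rot: [2.108, 2.327, -0.003]
ft_force: [0.2, -0.5, 0.4]
grip_width: 0.698
grip_force: 0.0
```

```bash
python3 - <<'E'
from h import *
a=cv2.imread('pics/t0.png');b=grab('top','t6.png')
c=lambda i:cv2.resize(i[200:246,207:253],(400,400),interpolation=cv2.INTER_CUBIC)
cv2.imwrite('pics/c7.png',np.hstack([c(a),c(b)]))
E
```

```text
(no output)
```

View pics/c7.png

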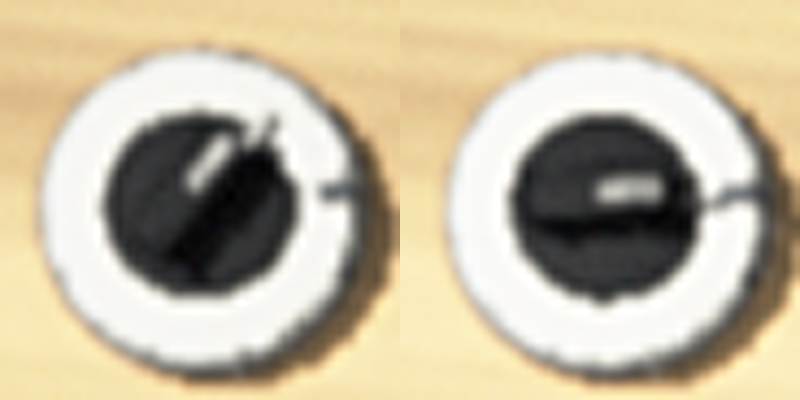

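The timer hasn't moved: its rim and tab are in the same place as at the start. The pointer nose at about (710,205) is close to the tab at about (742,191). I'll measure the misfit from the pixels.

```bash
python3 - <<'E'
from h import *
for f in('t0','t6'):
    g=cv2.cvtColor(cv2.imread(f'pics/{f}.png'),cv2.COLOR_BGR2GRAY)
    if f=='t6': print(g[217:229,236:255])
    sub=g[200:246,207:253]; m=(sub<100).astype(np.uint8); m=cv2.morphologyEx(m,cv2.MORPH_OPEN,np.ones((5,5),np.uint8))
    n,l,s,c=cv2.connectedComponentsWithStats(m); i=1+np.argmin([np.hypot(*(c[k]-22)) for k in range(1,n)])
    ct=max(cv2.findContours((l==i).astype(np.uint8),0,1)[0],key=cv2.contourArea); (u,v),r=cv2.minEnclosingCircle(ct)
    C=ray('top',u+207,v+200,.064); print(f,'skirt',u+207,v+200,r,C)
    for cols in([241,242],[243],[244,245],[246,247]):
        for q in cols:
            w=np.clip(215-g[216:230,q].astype(float),0,None); vv=(w*np.arange(216,230)).sum()/max(w.sum(),1e-6)
            d=ray('top',q,vv,.062)-C; print(q,round(vv,2),round(np.hypot(*d[:2]),4),round(np.arctan2(d[1],d[0]),3))
E
```

```text
t0 skirt 229.65789413452148 223.0 10.533815383911133 [0.47730183 0.04888643 0.064     ]
241 223.0 0.0281 -1.531
242 0.0 0.5959 -0.012
243 221.61 0.0333 -1.427
244 221.7 0.0358 -1.44
245 221.66 0.0383 -1.444
246 221.86 0.0407 -1.463
247 222.11 0.0432 -1.482
[[ 45  44  75 178 252 252 248 247 249 250 239 172  96  91 143 207 215 213
  212]
 [ 43  39  47 126 234 253 250 248 248 251 251 210 107  83 130 207 217 216
  213]
 [ 51  34  41  71 155 239 253 250 248 252 253 208 112  77 115 185 212 215
  214]
 [101  43  26  38  78 187 254 250 239 242 236 180 107  76  89 130 184 215
  217]
 [148  63  12  26  55 162 252 240 187 174 164 120  81  75  83  93 147 209
  218]
 [128  55  17  36  58 136 219 185 132 125 122 102  69  65  76  85 137 210
  219]
 [ 62  27  18  34  53  95 163 153 153 197 202 168  95  67  75  84 130 205
  217]
 [ 15   5  12  19  36 107 201 215 228 249 253 227 130  76  79  84 117 183
  214]
 [  5  11  12   9  36 155 254 252 249 252 253 235 142  86  89  86  91 148
  210]
 [ 20  17  15  13  44 168 255 253 250 250 252 232 141  87  99  93  96 146
  216]
 [ 37  33  32  28  62 181 253 250 248 249 251 213 116  79  97  95 115 185
  221]
 [ 54  47  46  47 118 226 253 250 248 251 251 182  97  74  90  96 144 218
  229]]
t6 skirt 230.11702156066895 223.30850982666016 10.549999237060547 [0.4765641  0.04771061 0.064     ]
241 223.45 0.027 -1.543
242 223.21 0.0295 -1.523
243 222.67 0.032 -1.482
244 222.2 0.0346 -1.451
245 221.85 0.0372 -1.433
246 221.58 0.0397 -1.423
247 221.48 0.0422 -1.424
```

The tab is at -1.43 rad. The pointer is at about -1.47 by the gripper yaw and the bar, with a worst reading of -1.51. That leaves about 1.5–3.5 mm against the 5 mm allowed, the timer has moved about 1 mm, and the arm is clear. I'll hand it in.

```bash
python3 -c "
from h import *
print(ctrl.close_job())"
```

```text
the job is handed in; nothing more can be done
None
```

The timer was wound to its stop and turned back to about 1.5–3.5 mm from the memory tab (5 mm allowed), ending about 1 mm from where it stood with the arm clear; the job is handed in, but no verdict came back.

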